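# Close the purge cabinet and set its purge screw

## Task

Lower the purge cabinet's sash fully shut by its handle, then turn the winged thumbscrew on the roof clockwise until it seats and back it off a quarter turn. Finish while still gripping the thumbscrew there, holding it steady; leave the sash shut, and do not turn the round knob or disturb anything else on the bench.

Things in the scene. Friction and masses are not known exactly. Their poses are not given: they have to be found in the camera images.
- cabinet: White purge cabinet, a fixed box 200 mm deep (its x), 260 mm wide (its y), roof 165 mm above the bench; origin: centre of the underside. Its open front faces its -x side, towards the robot, and has a sash. Two small valves stand on the roof, 65 mm left and right of the middle and 15 to 25 mm behind it; which one is on which side varies.
- sash (a joint): Opening of the vertical sliding sash in the cabinet's front (m): 0 is fully down on its stop, up to 0.10 raised; starts 0.045 to 0.095. It weighs about 0.45 kg and stays where it is left; moving it down takes about 3 to 5 N, up about 13 N.
- sash_grip (a point): Centre of the sash's bar handle, which stands over the sash's top edge: a steel bar 110 mm long along the cabinet's y, 14 mm thick (cabinet's x), 16 mm high, with 28 mm free under it between two posts 98 mm apart. It rises and falls with the sash; with the sash down it is 196 mm above the bench, 105 mm in front of the cabinet's centre.
- valve: Purge valve: fixed aluminium block 40 x 40 x 22 mm on the roof with the winged thumbscrew on top, axis vertical through the block's centre; origin: centre of the block's underside (on the roof). May be turned a little (up to 0.25 rad) from the cabinet.
- thumbscrew (a joint): Angle of the winged thumbscrew from its seat (rad): 0 is seated, a hard stop; it grows as the screw is backed off anticlockwise seen from above. At 0 the wing lies along the valve's y axis, at pi/2 along its x axis. Starts 1.0 to 2.6. It does not rise or sink as it turns, has friction of about 0.06 N m and stays where it is left.
- thumbscrew_grip (a point): Middle of the thumbscrew's wing, on the axis, 52 mm above the roof (217 mm above the bench). The wing is a flat upright steel bar 44 mm long, 10 mm thick and 26 mm high (13 mm above and below this point); pinch it across its 10 mm. This point turns with the screw: its y axis runs along the wing.
- round_knob (a joint): The other valve on the roof has a round smooth knob, 34 mm across and 20 mm high, its top 48 mm above the roof, on the same kind of block; leave it as set. Its angle (rad), 0 at the start; it turns easily.
- round_knob_top (a point): Centre of the top of the round knob.
- tin: Bystander: low metal tin, 44 mm across, 16 mm high, on the cabinet's roof behind the two valves; origin: centre of its underside.
- jar: Bystander: closed amber jar, 52 mm across, 75 mm high, beside the cabinet; origin: centre of its underside.
- beaker: Bystander: open glass beaker, 64 mm across, 80 mm high, beside the cabinet; origin: centre of its underside.
- septa_box: Bystander: paper-covered box 70 x 50 x 30 mm, beside the cabinet; origin: centre of its underside.
- wrench: Bystander: steel wrench 150 mm long lying flat on the bench; origin under its middle.
- vial_block: Bystander: grey plastic vial block 90 x 60 x 35 mm with six capped vials standing 18 mm out of it, beside the cabinet; origin: centre of its underside.
- solvent: Bystander: amber bottle, 70 mm across, 150 mm high, behind the cabinet; origin: centre of its underside.

How it is judged:
By the outcome, as a careful person would: the job done as asked, in the order asked, and still so for the second after the job is handed in, while the arm keeps its last pose, push and grip.
It also fails if it takes over 56 s, if anything falls off the work surface, if the arm or the gripper's body presses on something with over 40 N, if the wrist force passes 120 N, or if a joint passes its speed limit or range.

## Robot

A 6-joint arm with a two-finger parallel gripper is mounted at the origin on the work surface. World frame = base frame: x ahead of the robot, y to its left, z up, the work surface at z = 0. Lengths are in m, angles in rad, forces in N, time in s.
With the tool pointing down it reaches from about 0.275 to 0.825 m from the base axis. Payload 4.9 kg.
Tool frame: the origin (TCP) lies midway between the tips of the shut fingers; the grasp point (between the pads) lies 19 mm behind it (grip_point_offset is the distance from the TCP to the grasp point, in m); z points along the fingers, x is the direction in which the jaws open and shut, and the axes are right-handed (so a half turn about z gives the same grasp; the last joint's range is limited). The gripper opens to 85 mm and grips with 20 to 120 N. Pads are 22 mm wide; open, the fingers measure 114 mm over their backs; the gripper's body (76 mm by 85 mm) begins 54 mm behind the grasp point. The pads swing forward as they close: fully open they stand 13 mm farther back than shut.
Start: joints at [0.981, 0.326, -0.193, 1.052, 0, 1.437], TCP at [0.242, 0.494, 0.231] pointing down, gripper open.
Joint ranges: [-2.65, 2.65], [-0.97, 1.79], [-1.3, 1.35], [-1.93, 2.1], [-1.47, 1.37], [-3.14, 3.14]. Speed limits (rad/s): [2.57, 2.57, 3.14, 3.14, 3.14, 3.14].

## Interface

Orientations are given as a rotation vector (axis times angle).
In Python, from cell import * gives the robot as it stands. Calls block until the motion is done:
- movep(position, orientation): joint-space move of the TCP to a pose.
- move_l(position, velocity=0.15, rot=None, until_force=None): straight line of the TCP; rot=None keeps the orientation; velocity is the mean speed in m/s. With until_force (N) it stops when the force on the tool has changed by that much, and returns True; else False.
- set_joints(angles): joint-space move.
- let_go() and grab(newtons=None): open the fingers fully, or close them until they stop; newtons is the grip in N (None keeps the last).
- sleep(seconds).
- ik(position, orientation): joint angles nearest the present ones, or None.
- get_state(): the state.
- grab_frame(name): name is "scene" or "top"; returns a dict with "img" (400x640x3 uint8, red, green, blue), "fx", "fy", "cx", "cy" (pixels), "cam_to_world" (4x4, takes a point from camera to world coordinates). Camera axes: x right, y down, z forward; pixel columns grow to the right and rows downward; lengths in m; the calibration is good to about 2 mm. A picture is of the moment at which its call begins. There is no depth.
A pose or a line that the arm cannot do raises MotionError and nothing moves.
- sign_off(): hands the job in, once; it reports no verdict.
Trained networks look in the newest picture that a camera, given by its name, has taken for a name from the list of things; names that differ only in an ending like _2 or _b are one class to them, and where a whole thing is asked for, a point or a joint stands for the part that bears it (a point fixed in the world has none). Each returns a list of dicts, best first, with "score" (0 to 1); they miss things now and then, are a little off and sometimes report something else, mostly with a low value. They report only what shows in the picture. A call takes as long as a camera call.
- spot_in(camera, name): "centre" ([column, row] in pixels, amid what is visible of it).
- silhouettes(camera, name): "mask" (400x640 bool, what is visible of it) and "centre" ([column, row] in pixels, amid what is visible of it).
- tip_of(camera, name): "centre" ([column, row] in pixels: a listed point, or the origin of a listed thing).
The state is a dict: "clock": time; "q": joint angles; "joint_velocities": joint speeds; "tau": joint torques, N m; "position": TCP position; "eef_rot": TCP orientation; "contact_force": force on the tool from outside, world axes, zero at the start; "wrist_torque": the same for the moment, N m; "finger_gap": opening from 0.0 (shut) to 1.0 (fully open).
Only numpy, scipy, OpenCV 4.12 (cv2) and the standard library are available. Lean on these libraries where they do the work, as an engineer would, in place of code of your own. Each camera call takes 0.05 s, during which the arm holds its last target.

## Working session

There is one attempt and no reset: what is moved stays moved. The work goes in short steps, each a Python script; the robot and the scene stay as the last script left them, time stands still between calls to the robot, and variables do not carry over. Pictures are saved under pics/ and viewed, and the job is handed in when it is done.

```bash
mkdir -p pics; ls
cat > look.py <<'E'
from cell import *
import cv2,numpy as np
def snap(cam,fn):
    f=grab_frame(cam); cv2.imwrite('pics/'+fn,f['img'][:,:,::-1].copy()); return f
E
python3 - <<'E'
from look import *
s=get_state(); print(s)
for c in ['scene','top']:
    f=snap(c,c+'0.png'); print(c,f['fx'],f['fy'],f['cx'],f['cy'],np.round(f['cam_to_world'],4).tolist())
    for n in ['cabinet','sash_grip','valve','thumbscrew_grip','round_knob_top','tin','jar','beaker','septa_box','wrench','vial_block','solvent']:
        print(n,[(np.round(d['centre'],1).tolist(),round(d['score'],2)) for d in tip_of(c,n)][:2])
E
```

```text
pics
{'clock': 0.0, 'q': array([ 9.80786506e-01,  3.26924890e-01, -1.93596672e-01,  1.05197288e+00,
       -3.14790328e-06,  1.43659474e+00]), 'joint_velocities': array([-0.00081363, -0.00131337,  0.00185483,  0.00130901,  0.00073093,
        0.00145242]), 'tau': array([-1.14819490e-03, -4.43403161e+01,  2.62438542e+01,  1.55880419e-02,
       -2.03302038e-04, -3.98797198e-06]), 'position': array([0.24177141, 0.49336921, 0.23050731]), 'eef_rot': array([ 2.66530879e+00,  1.66172420e+00, -2.42940542e-03]), 'contact_force': array([-0.49714868, -0.74468011, -0.07710543]), 'wrist_torque': array([-0.01498524, -0.02529084, -0.00206599]), 'finger_gap': 0.9952688752178751}
scene 462.31061495435165 462.31061495435165 323.89143628603034 196.99739060094134 [[-0.4074, 0.729, -0.55, 1.194], [0.9131, 0.3349, -0.2325, 0.3179], [0.0147, -0.597, -0.8021, 1.1135], [0.0, 0.0, 0.0, 1.0]]
cabinet [([287.9, 230.0], 0.81), ([358.0, 238.4], 0.65)]
sash_grip [([298.0, 142.0], 0.96)]
valve [([258.9, 196.3], 0.69), ([224.2, 194.3], 0.67)]
thumbscrew_grip [([259.5, 194.6], 0.19)]
round_knob_top [([308.9, 197.7], 0.73)]
tin [([273.1, 219.3], 0.56)]
jar [([354.5, 239.5], 0.76), ([257.4, 193.3], 0.63)]
beaker [([214.3, 240.5], 0.87)]
septa_box [([357.3, 279.9], 0.73)]
wrench [([454.5, 213.4], 0.78)]
vial_block [([224.2, 193.5], 0.69)]
solvent [([256.2, 283.8], 0.86)]
top 369.33366426944855 369.33366426944855 316.20904940774193 198.93925542408834 [[0.0278, -0.9962, 0.0824, 0.4664], [-0.9996, -0.0286, -0.0086, 0.0664], [0.011, -0.0821, -0.9966, 1.0015], [0.0, 0.0, 0.0, 1.0]]
cabinet []
sash_grip [([376.7, 220.0], 0.56)]
valve [([391.3, 167.7], 0.8)]
thumbscrew_grip [([396.3, 162.8], 0.41)]
round_knob_top [([337.5, 172.0], 0.7)]
tin [([366.8, 149.0], 0.88)]
jar [([287.1, 206.1], 0.59)]
beaker [([427.4, 149.4], 0.71)]
septa_box [([274.2, 163.7], 0.71)]
wrench [([201.4, 282.1], 0.64)]
vial_block [([441.2, 204.1], 0.96)]
solvent [([352.0, 124.0], 0.64)]
```

Run:
```python
import cv2
a=cv2.imread('pics/scene0.png')[110:330,170:400]; cv2.imwrite('pics/s0c.png',cv2.resize(a,None,fx=2.7,fy=2.7,interpolation=cv2.INTER_CUBIC))
a=cv2.imread('pics/top0.png')[90:290,250:480]; cv2.imwrite('pics/t0c.png',cv2.resize(a,None,fx=3,fy=3,interpolation=cv2.INTER_CUBIC))
```

```text
(no output)
```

View pics/s0c.png

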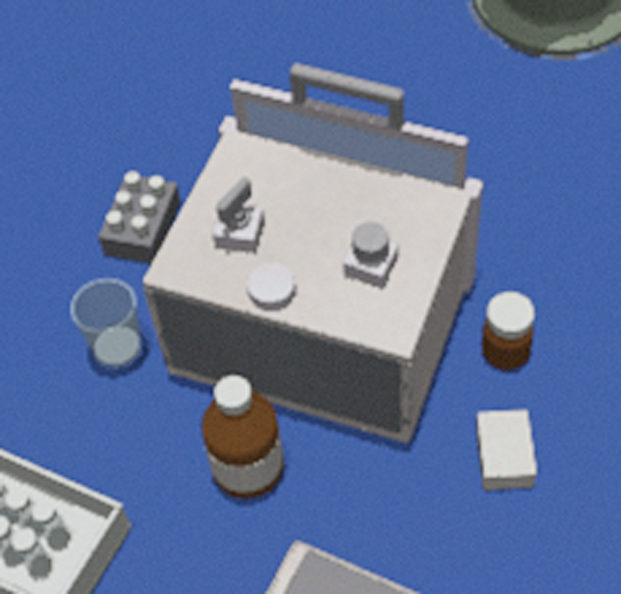

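View pics/t0c.png

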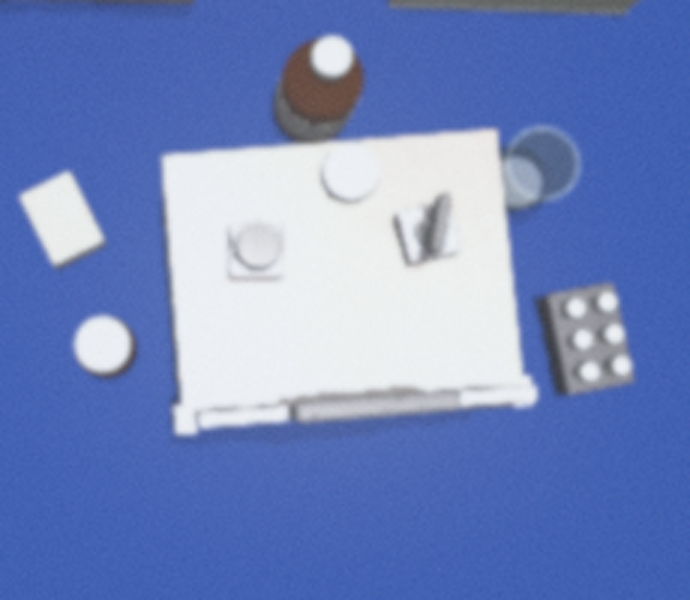

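View pics/scene0.png

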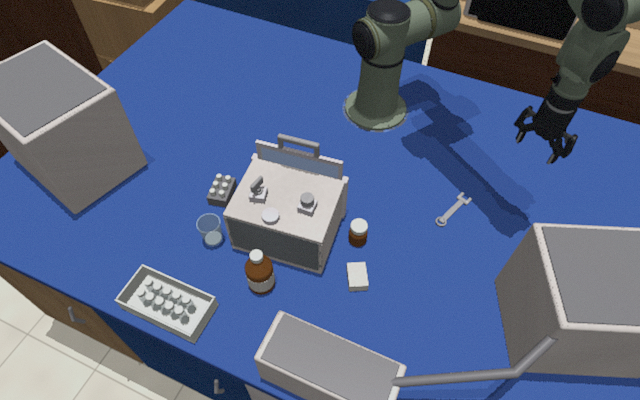

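View pics/top0.png

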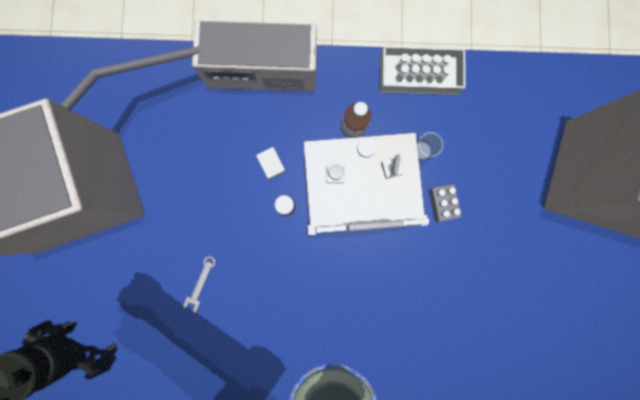

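```bash
cat >> look.py <<'E'
def bp(f,px,z):
    M=f['cam_to_world']; d=M[:3,:3]@np.array([(px[0]-f['cx'])/f['fx'],(px[1]-f['cy'])/f['fy'],1.]); o=M[:3,3]
    return o+d*(z-o[2])/d[2]
def proj(f,P):
    M=f['cam_to_world']; p=(np.atleast_2d(P)-M[:3,3])@M[:3,:3]; return np.c_[f['fx']*p[:,0]/p[:,2]+f['cx'],f['fy']*p[:,1]/p[:,2]+f['cy']]
def tri(f1,p1,f2,p2):
    P=[]
    for f in(f1,f2):
        M=np.linalg.inv(f['cam_to_world'])[:3]; P.append(np.array([[f['fx'],0,f['cx']],[0,f['fy'],f['cy']],[0,0,1]])@M)
    X=cv2.triangulatePoints(P[0],P[1],np.array(p1,float),np.array(p2,float))[:,0]; return X[:3]/X[3]
E
python3 - <<'E'
from look import *
S=grab_frame('scene');T=grab_frame('top')
print('bl',bp(T,(304.3,141.7),.165),'br',bp(T,(415.7,133.3),.165))
print('S br',bp(S,(224.8,214.4),.165),'bl',bp(S,(321.9,242.2),.165))
print('handle tri',tri(S,(298,142),T,(376.7,220)))
print('knob',bp(T,(337.5,172),.213),bp(S,(308.9,197.7),.213))
print('valve',bp(T,(391.3,167.7),.165),bp(S,(258.9,196.3),.165))
print('tsgrip',bp(T,(396.3,162.8),.217),bp(S,(259.5,194.6),.217))
for n,c,z in [('tin','top',.165),('vial_block','top',0),('beaker','top',0)]:
    print(n,bp(T,tip_of(c,n)[0]['centre'],z))
for c in('scene','top'):
  for n in ('thumbscrew_grip','sash_grip','valve','cabinet','thumbscrew'):
    m=[d for d in silhouettes(c,n)]
    for d in m[:2]:
        k=d['mask']; ys,xs=np.nonzero(k); print(c,n,round(d['score'],2),d['centre'],k.sum(),xs.min(),xs.max(),ys.min(),ys.max())
        
for f,c,x,y in((S,'s',240,170),(T,'t',375,145)):
    a=f['img'][y:y+40,x:x+50,::-1]; cv2.imwrite(f'pics/{c}zoom.png',cv2.resize(a,None,fx=14,fy=14,interpolation=cv2.INTER_CUBIC))
a=S['img'][125:185,245:355,::-1]; cv2.imwrite('pics/shandle.png',cv2.resize(a,None,fx=7,fy=7,interpolation=cv2.INTER_CUBIC))
a=T['img'][205:245,300:435,::-1]; cv2.imwrite('pics/thandle.png',cv2.resize(a,None,fx=5.9,fy=5.9,interpolation=cv2.INTER_CUBIC))
E
```

```text
bl [0.66684953 0.09018099 0.165     ] br [ 0.69441992 -0.16673504  0.165     ]
S br [ 0.69526148 -0.15837031  0.165     ] bl [0.66828792 0.09335477 0.165     ]
handle tri [ 0.48724516 -0.05722011  0.27041509]
knob [0.59113934 0.01525067 0.213     ] [0.59365641 0.02468836 0.213     ]
valve [ 0.61232635 -0.11106979  0.165     ] [ 0.61089864 -0.1088243   0.165     ]
tsgrip [ 0.61423924 -0.11071179  0.217     ] [ 0.63775182 -0.08659725  0.217     ]
tin [ 0.65887894 -0.05585761  0.165     ]
vial_block [ 0.54259466 -0.28273652  0.        ]
beaker [ 0.69452216 -0.23483113  0.        ]
scene thumbscrew_grip 0.17 [288.3, 206.5] 10974 223 347 134 273
scene sash_grip 0.65 [295.9, 156.2] 2052 254 342 134 178
scene valve 0.63 [260.7, 192.4] 330 249 267 176 201
scene cabinet 0.71 [287.7, 206.3] 11128 222 347 133 271
scene thumbscrew 0.41 [222.7, 191.1] 693 206 236 174 206
top thumbscrew_grip 0.49 [398.8, 162.7] 102 392 400 154 173
top sash_grip 0.94 [367.6, 222.8] 686 316 428 218 232
top valve 0.72 [390.4, 166.3] 364 382 403 154 177
top valve 0.69 [366.5, 147.6] 333 357 376 137 157
top cabinet 0.59 [362.2, 186.5] 9384 304 428 133 234
top thumbscrew 0.61 [395.5, 162.2] 126 391 400 154 173
```

View pics/szoom.png

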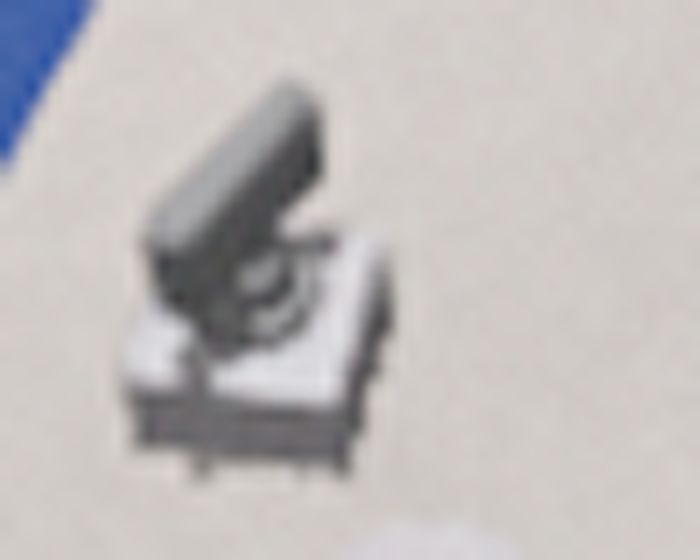

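View pics/tzoom.png

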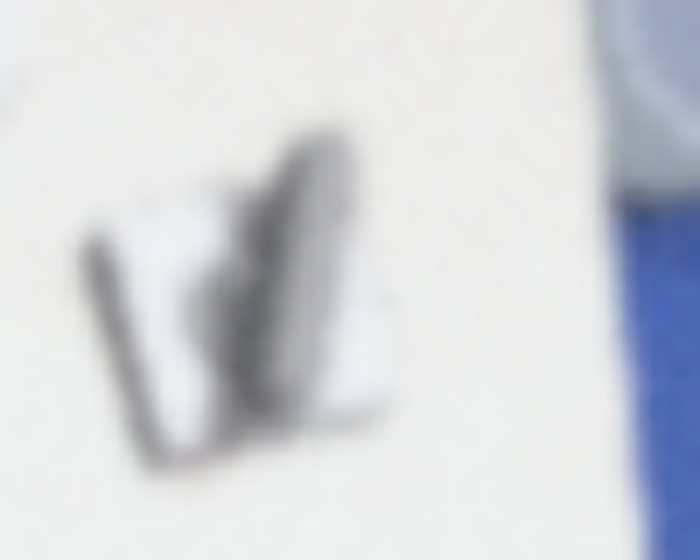

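View pics/shandle.png

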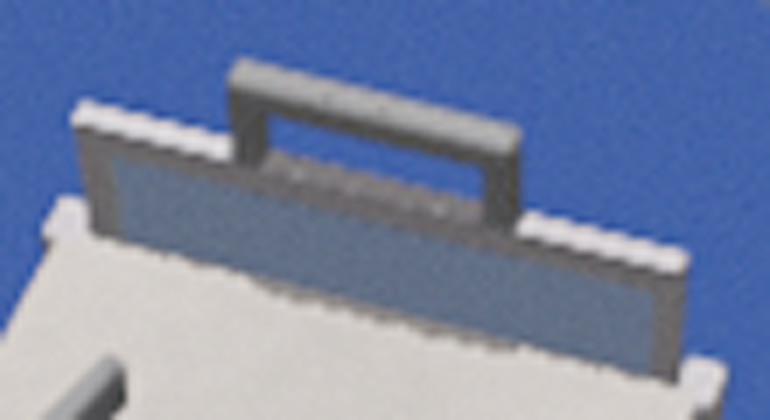

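View pics/thandle.png

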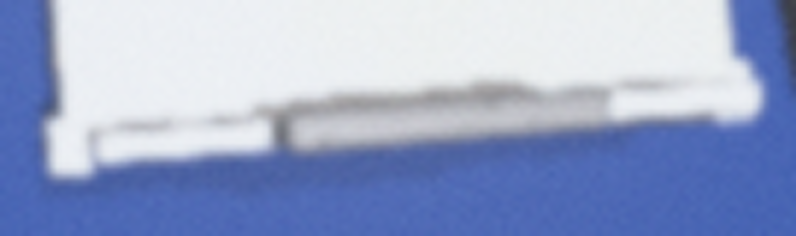

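Run:
```python
from look import *
S=grab_frame('scene');T=grab_frame('top')
print('wing S',bp(S,(261.1,176.8),.230),bp(S,(251.8,186.8),.230))
print('wing T',bp(T,(398.2,154.6),.230),bp(T,(395.7,174.6),.230))
R=tri(S,(279.3,135),T,(403.1,221.9));L=tri(S,(318.6,144.3),T,(348.3,227))
print(R,L,np.linalg.norm(R-L),(R+L)/2)
# least squares fit of cabinet+opening
from scipy.optimize import least_squares
obsT=[(304.3,141.7),(415.7,133.3),(348.3,227),(403.1,221.9),(337.5,172)]
obsS=[(321.9,242.2),(224.8,214.4),(318.6,144.3),(279.3,135),(308.9,197.7)]
def pts(p):
    x,y,a,o=p[:4]; c,s=np.cos(a),np.sin(a)
    L=np.array([[.1,.13,.165],[.1,-.13,.165],[-.105,.055,.204+o],[-.105,-.055,.204+o],[p[4],.065,.213]])
    return np.c_[x+c*L[:,0]-s*L[:,1],y+s*L[:,0]+c*L[:,1],L[:,2]]
fun=lambda p:np.r_[(proj(T,pts(p))-obsT).ravel(),(proj(S,pts(p))-obsS).ravel()]
r=least_squares(fun,[.582,-.046,.108,.07,.02],loss='soft_l1'); print(r.x,np.round(r.fun,1))
x,y,a=r.x[:3];print('handle',x-.105*np.cos(a),y-.105*np.sin(a))
```

```text
wing S [ 0.59611552 -0.10358423  0.23      ] [ 0.63285258 -0.10897128  0.23      ]
wing T [ 0.62951522 -0.11164324  0.23      ] [ 0.58653217 -0.10675751  0.23      ]
[ 0.48514095 -0.11020835  0.27040407] [ 0.47297863 -0.00474033  0.27105179] 0.1061689465968829 [ 0.47905979 -0.05747434  0.27072793]
[ 0.58266978 -0.04737394  0.10993932  0.06507973  0.01610075] [-1.1 -0.4 -0.5 -0.8 -0.4  0.4 -0.1  0.9 -1.7 -0.2 -0.1 -0.2 -2.7 -0.7
  0.3  0.4 -1.8 -0.5 -1.8 -1.4]
handle 0.4783036942176241 -0.058894332066385606
```

```bash
cat >> look.py <<'E'
from scipy.spatial.transform import Rotation as Ro
def down(a):
    c,s=np.cos(a),np.sin(a); return Ro.from_matrix(np.array([[c,s,0],[s,-c,0],[0,0,-1.]])).as_rotvec()
def st(t=''):
    s=get_state(); print(t,'t%.2f'%s['clock'],'p',np.round(s['position'],4),'F',np.round(s['contact_force'],1),'M',np.round(s['wrist_torque'],2),'gap %.3f'%s['finger_gap'],'q6 %.3f'%s['q'][5]); return s
E
python3 - <<'E'
from look import *
for a in(.11,.11+np.pi): print('sash',ik([.4783,-.0585,.40],down(a)))
for a in (1.44,.25,1.82): print(a,ik([.609,-.1085,.20],down(a)),ik([.609,-.1085,.20],down(a+np.pi)))
S=grab_frame('scene')
for p in [(130,365),(345,390),(385,240)]: print(bp(S,(p[0]/14+240,p[1]/14+170),.187))
p0=get_state()['position']
move_l([p0[0],p0[1],.40],.3); st()
a=.11
q=[ik([.4783,-.0585,.40],down(x)) for x in(.11,.11+np.pi)]
i=min(range(2),key=lambda i:abs(q[i][5]) if q[i] is not None else 99)
set_joints(q[i]); st('above')
move_l([.4783,-.0585,.30],.2); st('hover')
f=snap('scene','s1.png'); g=snap('top','t1.png')
a=f['img'][100:200,220:380,::-1]; cv2.imwrite('pics/s1c.png',cv2.resize(a,None,fx=5,fy=5,interpolation=cv2.INTER_CUBIC))
E
```

```text
sash [-2.75044044e-01  1.40686327e-01 -8.40496648e-03  1.42170503e+00
  4.44089210e-16  1.18575228e+00]
sash [-0.27504404  0.14068633 -0.00840497  1.42170503  0.         -1.95584037]
1.44 [-0.29557384  0.47370646 -0.04979257  1.0472973   0.         -0.16477752] [-0.29557384  0.47370646 -0.04979257  1.0472973   0.          2.97681514]
0.25 [-0.29557384  0.47370646 -0.04979257  1.0472973   0.          1.02522248] [-0.29557384  0.47370646 -0.04979257  1.0472973   0.         -2.11637017]
1.82 [-0.29557384  0.47370646 -0.04979257  1.0472973   0.         -0.54477752] [-0.29557384  0.47370646 -0.04979257  1.0472973   0.          2.59681514]
[ 0.6337863  -0.12101344  0.187     ]
[ 0.62271916 -0.08363042  0.187     ]
[ 0.5899322  -0.09317628  0.187     ]
 t2.91 p [0.2421 0.4938 0.3995] F [-0.3 -0.8 -0.5] M [ 0.02 -0.01 -0.01] gap 0.998 q6 1.437
above t5.06 p [ 0.4784 -0.0578  0.4   ] F [-0.4 -0.2  0.4] M [-0.02 -0.02  0.02] gap 1.000 q6 1.186
hover t5.71 p [ 0.4787 -0.0582  0.3008] F [-0.6  1.1  0.7] M [-0.01 -0.07  0.01] gap 1.000 q6 1.186
```

View pics/s1c.png

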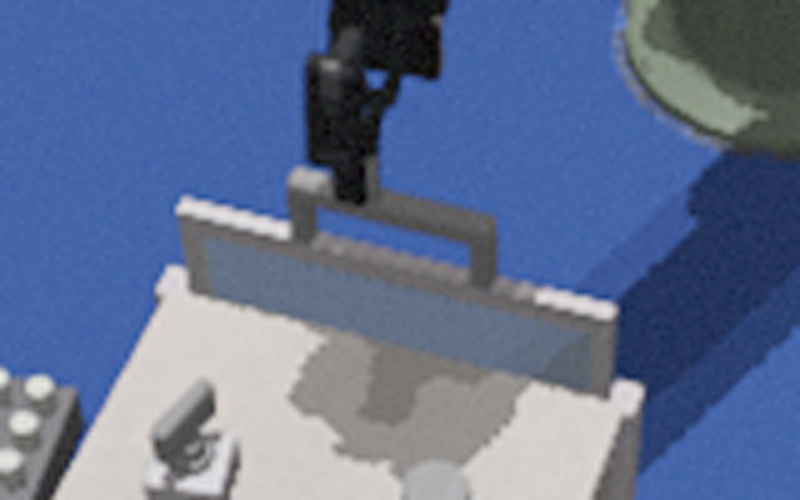

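Run:
```python
from look import *
print(move_l([.4783,-.0585,.246],.1,until_force=8)); st('down')
grab(25); st('grab'); sleep(.2); st()
f=snap('scene','s2.png'); 
a=f['img'][100:200,220:380,::-1]; cv2.imwrite('pics/s2c.png',cv2.resize(a,None,fx=5,fy=5,interpolation=cv2.INTER_CUBIC))
```

```text
False
down t6.50 p [ 0.4787 -0.0586  0.2466] F [ 0.1 -0.4  0.3] M [0.   0.01 0.03] gap 1.001 q6 1.186
grab t7.15 p [ 0.4789 -0.0584  0.2462] F [2.1 1.3 0.5] M [ 0.12 -0.37 -0.01] gap 0.158 q6 1.186
 t7.35 p [ 0.4789 -0.0584  0.2462] F [3.6 0.4 0.1] M [ 0.17 -0.57 -0.07] gap 0.159 q6 1.186
```

View pics/s2c.png

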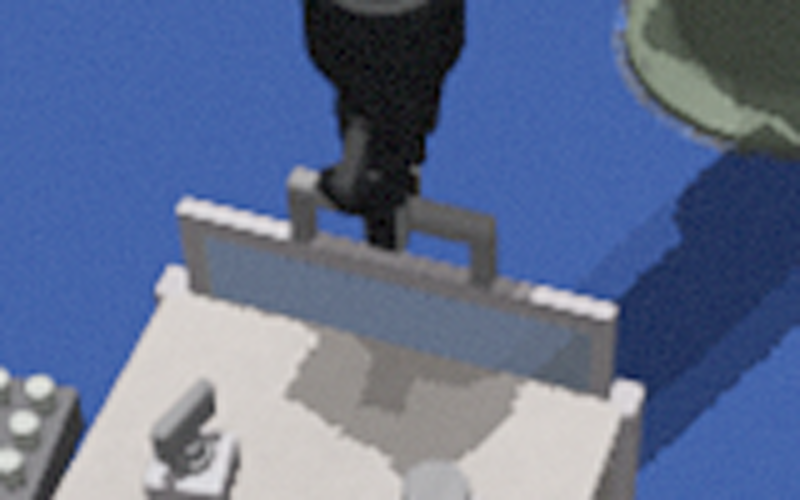

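Run:
```python
from look import *
p=get_state()['position']
print(move_l([.4786,-.0585,.205],.08,until_force=20)); st('mid')
print(move_l([.4786,-.0585,.160],.04,until_force=18)); st('end')
sleep(.2); st()
f=snap('scene','s3.png'); 
a=f['img'][100:220,210:370,::-1]; cv2.imwrite('pics/s3c.png',cv2.resize(a,None,fx=5,fy=5,interpolation=cv2.INTER_CUBIC))
```

```text
False
mid t8.07 p [ 0.4789 -0.0584  0.2039] F [ 7.4  0.1 -8.6] M [ 0.1  -1.31 -0.04] gap 0.156 q6 1.186
True
end t8.78 p [ 0.479  -0.0585  0.178 ] F [1.5 0.8 2.6] M [-0.03 -0.12 -0.03] gap 0.159 q6 1.186
 t8.98 p [ 0.479  -0.0585  0.178 ] F [-0.3 -1.2 -2. ] M [-0.3   0.11 -0.02] gap 0.155 q6 1.186
```

View pics/s3c.png

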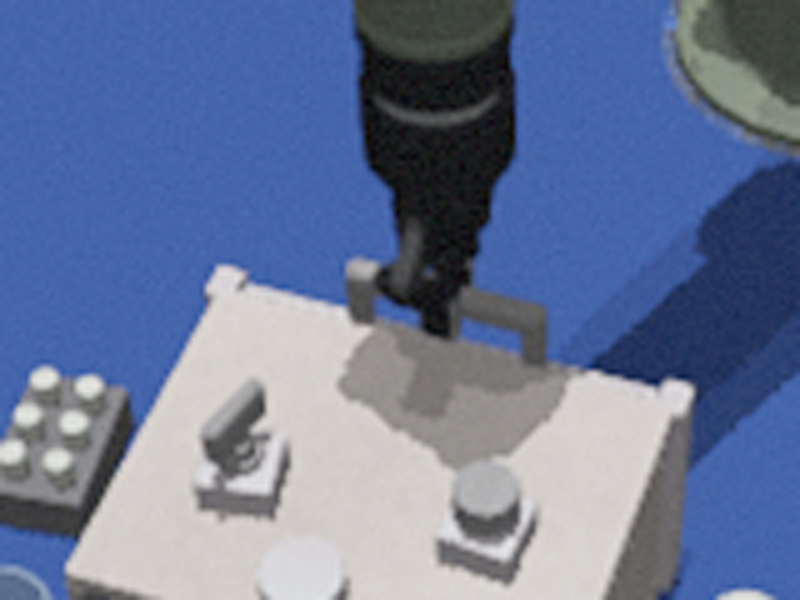

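Run:
```python
from look import *
print(move_l([.4788,-.0585,.168],.03,until_force=25)); st('end')
sleep(.15); s=st()
let_go(); st('open')
p=get_state()['position']
move_l([p[0],p[1],.30],.2); st('up')
f=snap('scene','s4.png');g=snap('top','t4.png')
a=f['img'][100:220,210:370,::-1]; cv2.imwrite('pics/s4c.png',cv2.resize(a,None,fx=5,fy=5,interpolation=cv2.INTER_CUBIC))
for cam,F in(('scene',f),('top',g)):
    print(cam,[(d['centre'],d['score']) for d in tip_of(cam,'sash_grip')][:2],proj(F,[.4783,-.0585,.196]))
```

```text
True
end t9.24 p [ 0.479  -0.0585  0.178 ] F [ 0.1 -0.5  3.7] M [0.04 0.09 0.03] gap 0.156 q6 1.186
 t9.39 p [ 0.479  -0.0585  0.178 ] F [-0.4  0.7  5.3] M [0.02 0.19 0.02] gap 0.156 q6 1.186
open t10.08 p [ 0.4787 -0.0586  0.1775] F [ 0.1 -0.6  0.8] M [ 0.03 -0.02  0.03] gap 0.997 q6 1.186
up t10.84 p [ 0.4782 -0.0584  0.299 ] F [-0.2  0.2 -0.8] M [-0.03  0.02 -0.02] gap 0.996 q6 1.186
scene [([298.2, 159.8], 0.91)] [[298.99057631 158.97179496]]
top [([371.3, 223.5], 0.57), ([422.2, 150.1], 0.39)] [[369.58876822 225.47285373]]
```

View pics/s4c.png

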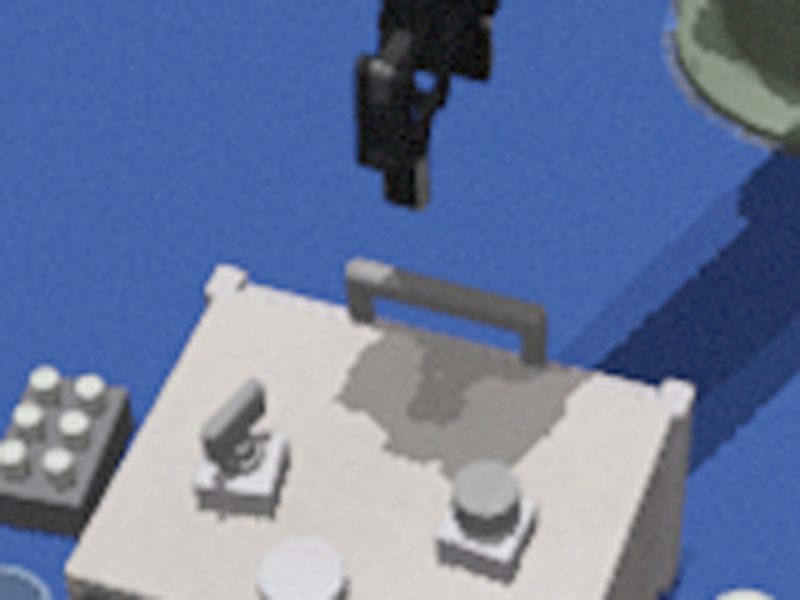

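Run:
```python
from look import *
X=[.6100,-.1085]
q=ik(X+[.30],down(1.44)); set_joints(q); st('hover')
f=snap('scene','s5.png');g=snap('top','t5.png')
a=f['img'][120:240,210:370,::-1]; cv2.imwrite('pics/s5c.png',cv2.resize(a,None,fx=5,fy=5,interpolation=cv2.INTER_CUBIC))
print(move_l(X+[.201],.1,until_force=6)); st('down')
f=snap('scene','s6.png')
a=f['img'][120:240,210:370,::-1]; cv2.imwrite('pics/s6c.png',cv2.resize(a,None,fx=5,fy=5,interpolation=cv2.INTER_CUBIC))
```

```text
hover t12.27 p [ 0.6097 -0.1083  0.2998] F [ 0.5 -0.3 -0.1] M [ 0.01 -0.03  0.06] gap 0.998 q6 -0.164
False
down t13.51 p [ 0.6105 -0.1087  0.2018] F [-0.4 -1.2  0.5] M [0.03 0.01 0.  ] gap 1.002 q6 -0.164
```

View pics/s6c.png

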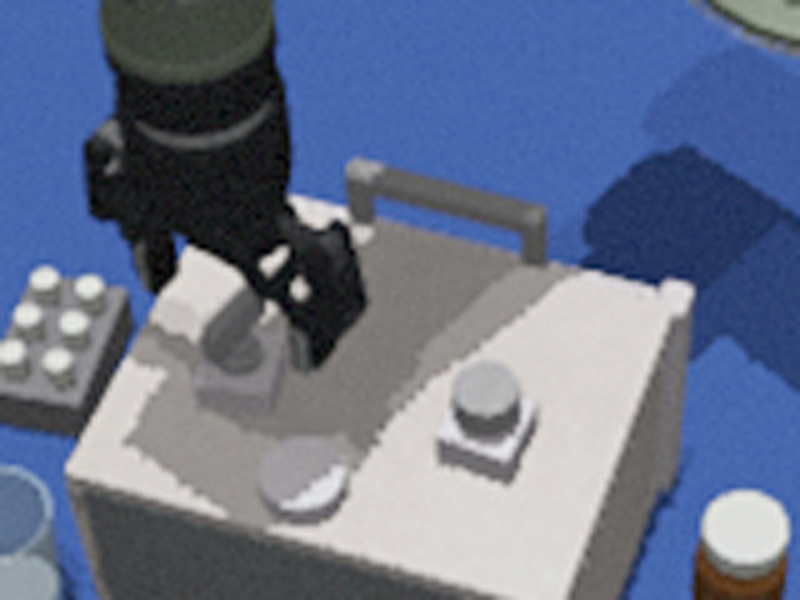

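Fingers straddle the wing (wing near crop pixel (235,335)), clear of the block, knob and tin. Closing softly.

Run:
```python
from look import *
st('pre'); grab(20); st('grab'); sleep(.2); s=st('set')
```

```text
pre t13.56 p [ 0.6106 -0.1087  0.2019] F [-0.5 -0.6  0.5] M [0.02 0.03 0.03] gap 0.999 q6 -0.164
grab t14.22 p [ 0.6099 -0.1094  0.2012] F [-1.2 -4.2  0.9] M [-0.84  0.25 -0.06] gap 0.166 q6 -0.164
set t14.43 p [ 0.6099 -0.1093  0.2012] F [-1.  -4.5  1.6] M [-1.14  0.29 -0.01] gap 0.167 q6 -0.164
```

Run:
```python
from look import *
f=snap('scene','s7.png');g=snap('top','t7.png')
a=f['img'][150:210,230:310,::-1]; cv2.imwrite('pics/s7c.png',cv2.resize(a,None,fx=9,fy=9,interpolation=cv2.INTER_CUBIC))
move_l([.6100,-.1105,.2015],.02); st('nudge'); grab(20); sleep(.15); st('set')
```

```text
nudge t14.78 p [ 0.6099 -0.1096  0.2012] F [-0.6  0.2 -0.3] M [0.18 0.15 0.01] gap 0.167 q6 -0.167
set t15.14 p [ 0.6099 -0.1097  0.2013] F [-0.   3.7 -0.4] M [ 0.7   0.08 -0.  ] gap 0.166 q6 -0.167
```

View pics/s7c.png

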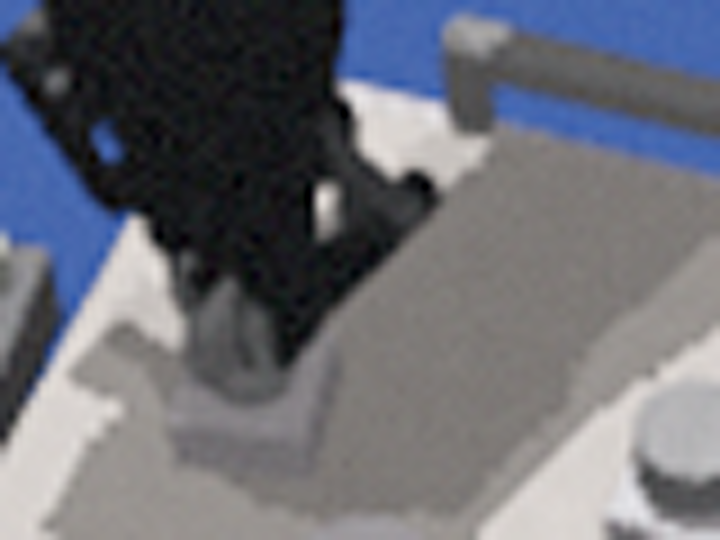

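Run:
```python
from look import *
let_go(); move_l([.6100,-.1096,.2095],.05); st('raised'); grab(20); st('grab'); sleep(.2); st('set')
```

```text
raised t16.14 p [ 0.6104 -0.1097  0.2102] F [-0.8  0.   0.2] M [-0.03 -0.01 -0.01] gap 0.997 q6 -0.166
grab t16.82 p [ 0.61   -0.1096  0.2095] F [0.6 0.6 0.5] M [ 0.09  0.02 -0.07] gap 0.111 q6 -0.166
set t17.02 p [ 0.61   -0.1095  0.2095] F [-0.1  0.8  0.5] M [ 0.08  0.01 -0.05] gap 0.108 q6 -0.166
```

Run:
```python
from look import *
grab(50); s=st('g50')
q0=np.array(s['q']); q=q0.copy()
for d in(.3,.3,.25):
    q[5]+=d; set_joints(q); s=st()
    if abs(s['wrist_torque'][2])>.25: print('stop');break
np.save('q0.npy',q0); np.save('q.npy',q)
```

```text
g50 t17.23 p [ 0.61   -0.1096  0.2096] F [-0.6  0.2  1.4] M [0.09 0.1  0.01] gap 0.104 q6 -0.166
 t17.62 p [ 0.6101 -0.1092  0.2096] F [0.6 1.1 0.4] M [ 0.37 -0.05 -0.11] gap 0.103 q6 0.131
 t18.02 p [ 0.6102 -0.1089  0.2096] F [0.9 4.1 0.5] M [ 0.8  -0.34 -0.04] gap 0.102 q6 0.430
 t18.37 p [ 0.6105 -0.1087  0.2096] F [ 2.3  4.5 -0. ] M [ 1.   -0.45 -0.11] gap 0.102 q6 0.681
```

Run:
```python
from look import *
q=np.load('q.npy')
for i in range(20):
    q[5]+=.04; set_joints(q); s=get_state()
    print('%.2f cmd %.3f act %.3f Mz %.3f F %s'%(s['clock'],q[5],s['q'][5],s['wrist_torque'][2],np.round(s['contact_force'],1)))
    if abs(s['wrist_torque'][2])>.3: print('seat');break
np.save('q.npy',q)
f=snap('scene','s8.png');g=snap('top','t8.png')
a=f['img'][150:220,220:320,::-1]; cv2.imwrite('pics/s8c.png',cv2.resize(a,None,fx=8,fy=8,interpolation=cv2.INTER_CUBIC))
```

```text
18.62 cmd 0.724 act 0.721 Mz -0.063 F [ 2.5  4.9 -0.4]
18.87 cmd 0.764 act 0.761 Mz 0.030 F [ 2.6  4.  -0.1]
19.12 cmd 0.804 act 0.801 Mz -0.052 F [ 3.4  5.3 -0.6]
19.37 cmd 0.844 act 0.841 Mz -0.020 F [ 3.3  4.5 -0.5]
19.62 cmd 0.884 act 0.881 Mz -0.109 F [3.9 3.6 0.1]
19.87 cmd 0.924 act 0.921 Mz -0.054 F [ 3.6  5.5 -0.5]
20.12 cmd 0.964 act 0.961 Mz -0.044 F [2.7 5.7 0.5]
20.37 cmd 1.004 act 1.001 Mz -0.054 F [ 2.8  5.2 -0.4]
20.62 cmd 1.044 act 1.039 Mz 0.784 F [ 4.   4.5 -0.9]
seat
```

View pics/s8c.png

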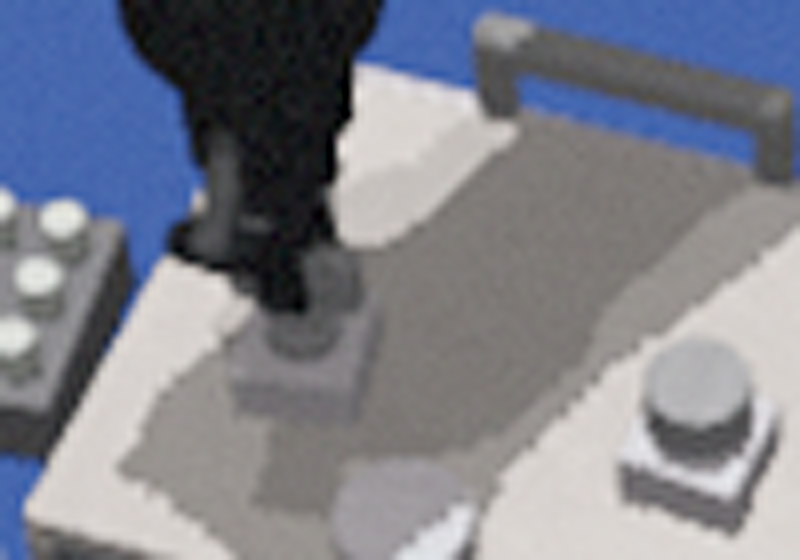

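Run:
```python
from look import *
q=np.load('q.npy')
for d in[0]+[-.01]*5:
    q[5]+=d; set_joints(q); sleep(.1); m=[]
    for _ in range(4): s=get_state(); m.append(s['wrist_torque'][2]); sleep(.02)
    print('%.2f cmd %.3f act %.4f Mz %.3f'%(s['clock'],q[5],s['q'][5],np.mean(m)))
np.save('q.npy',q)
```

```text
21.12 cmd 1.044 act 1.0385 Mz 0.767
21.53 cmd 1.034 act 1.0288 Mz 0.610
21.95 cmd 1.024 act 1.0194 Mz 0.436
22.37 cmd 1.014 act 1.0099 Mz 0.192
22.78 cmd 1.004 act 1.0004 Mz 0.040
23.20 cmd 0.994 act 0.9904 Mz 0.049
```

Run:
```python
from look import *
q=np.load('q.npy')
for t in(.7,.4,.1,-.2,-.45,-.568):
    q[5]=t; set_joints(q); s=st()
    if abs(s['wrist_torque'][2])>.4: print('!!');break
sleep(.3); s=get_state(); q[5]+=-.568-s['q'][5]; set_joints(q); sleep(.3); st('end')
np.save('q.npy',q)
f=snap('scene','s9.png');g=snap('top','t9.png')
a=f['img'][130:250,210:370,::-1]; cv2.imwrite('pics/s9c.png',cv2.resize(a,None,fx=5,fy=5,interpolation=cv2.INTER_CUBIC))
a=g['img'][120:240,290:450,::-1]; cv2.imwrite('pics/t9c.png',cv2.resize(a,None,fx=5,fy=5,interpolation=cv2.INTER_CUBIC))
```

```text
t23.60 p [ 0.6105 -0.1087  0.2096] F [ 2.3  3.7 -0. ] M [ 0.95 -0.53  0.09] gap 0.104 q6 0.697
 t23.99 p [ 0.6102 -0.109   0.2096] F [1.4 5.5 0.1] M [ 1.06 -0.41  0.03] gap 0.105 q6 0.402
 t24.38 p [ 0.61   -0.1093  0.2096] F [2.8 5.2 0.7] M [ 0.96 -0.34  0.11] gap 0.104 q6 0.104
 t24.77 p [ 0.6099 -0.1097  0.2096] F [0.8 3.4 0.7] M [ 0.73 -0.29 -0.  ] gap 0.101 q6 -0.195
 t25.12 p [ 0.61   -0.11    0.2096] F [1.4 2.6 0.4] M [ 0.43 -0.26  0.05] gap 0.103 q6 -0.445
 t25.38 p [ 0.61   -0.1101  0.2096] F [1.3 0.6 0.3] M [ 0.15 -0.25  0.01] gap 0.101 q6 -0.563
end t26.23 p [ 0.61   -0.1101  0.2096] F [ 2.7 -3.4  0. ] M [-0.78 -0.35 -0.03] gap 0.105 q6 -0.569
```

View pics/s9c.png

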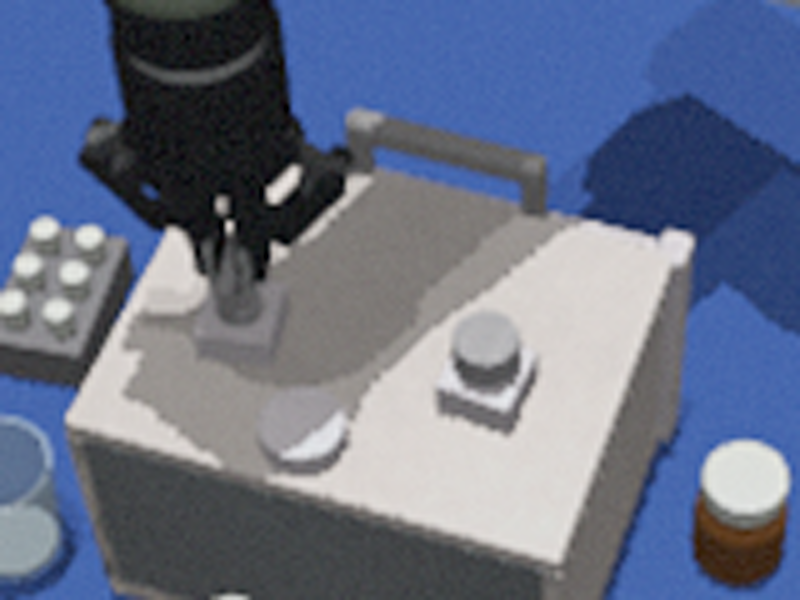

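View pics/t9c.png

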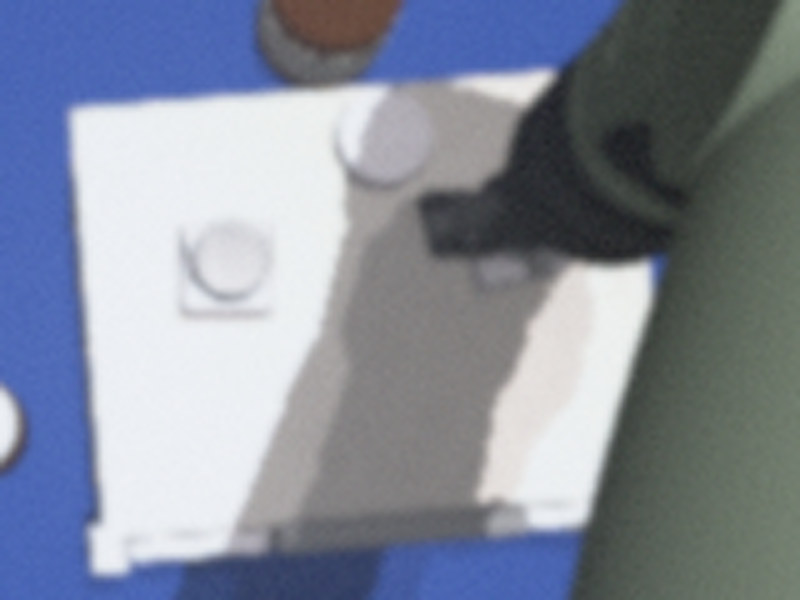

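Run:
```python
from look import *
s=st('final'); print(np.abs(s['joint_velocities']).max()); print(sign_off())
```

```text
final t26.32 p [ 0.61   -0.11    0.2096] F [ 0.8 -3.8 -0.1] M [-0.77 -0.33 -0.11] gap 0.101 q6 -0.569
0.0024680360070474558
the job is handed in; nothing more can be done
None
```

The sash is shut, and the thumbscrew was turned to its seat and backed off a quarter turn. I handed the job in at 26.3 s, still gripping the wing with 50 N.

- **Sash:** I gripped the bar handle and pushed it down. A second push stopped at the same height (TCP z 0.178 m), so it is on its stop. The picture shows its top edge level with the roof.
- **Thumbscrew:** I turned it clockwise about 1.17 rad, close to what I had estimated from the pictures. The torque then rose sharply to 0.78 N m. Easing off put the seat at a wrist angle of about 1.003 rad, and I then turned back to -0.569 rad, which is 1.57 rad. The screw's angle could not be read directly, so this relies on the wing not slipping in the pads. The finger opening and turning torque stayed steady throughout.
- **First thumbscrew grasp:** It closed at about 14 mm instead of 10 mm, probably on the boss under the wing. I let go, raised the gripper 8 mm and gripped again at about 9 mm. The screw did not appear to turn during this.
- **Last checks:** The arm was still, with about 4 N of side force on the tool. In the last pictures the cabinet top, knob, tin, jar and vial block looked undisturbed. I did not measure the round knob's angle, and the gripper never came near it.

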